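# Put the repair bench back in order

## Robot

A 6-joint arm with a two-finger parallel gripper is mounted at the origin on the work surface. World frame = base frame: x ahead of the robot, y to its left, z up, the work surface at z = 0. Lengths are in m, angles in rad, forces in N, time in s.
With the tool pointing down it reaches from about 0.375 to 0.975 m from the base axis. Payload 3.8 kg.
Tool frame: the origin (TCP) lies midway between the tips of the shut fingers; the grasp point (between the pads) lies 19 mm behind it; x points along the fingers, y is the direction in which the jaws open and shut, and the axes are right-handed (so a half turn about x gives the same grasp; the last joint's range is limited). The gripper opens to 88 mm and grips with 3 to 60 N. Pads are 18 mm wide; open, the fingers measure 123 mm over their backs; the gripper's body (75 mm by 187 mm) begins 45 mm behind the grasp point.
Start: joints at [-1.256, 0.264, 1.604, -0, 1.274, -0.037], TCP at [0.233, -0.634, 0.239] pointing down, gripper open.
Joint ranges: [-2.63, 2.63], [-0.94, 2.18], [0.31, 2.57], [-1.31, 4.45], [0, 2.66], [-2.55, 2.55]. Speed limits (rad/s): [2.57, 2.57, 3.14, 3.14, 3.14, 3.14].

## Interface

Orientations are given as a rotation vector (axis times angle).
In Python, from cell import manip, inverse_kinematics, cams, order gives the robot as it stands. Calls block until the motion is done:
- manip.move_pose(position, orientation): joint-space move of the TCP to a pose.
- manip.move_linear(position, rate=0.15, rot=None): straight line of the TCP; rot=None keeps the orientation; rate is the mean speed in m/s.
- manip.set_joints(angles): joint-space move.
- manip.set_gripper(opening, force=None): finger opening in m; force is the grip in N (None keeps the last); returns when the fingers have stopped.
- manip.dwell(seconds).
- inverse_kinematics(position, orientation): joint angles nearest the present ones, or None.
- manip.state(): the state.
- cams.capture(name): name is "scene" or "top"; returns a dict with "image" (384x512x3 uint8, blue, green, red), "z_map" (384x512 float32, m along the optical axis (not along the pixel's ray), 0 where there is no reading), "intrinsics" (3x3 intrinsics, pixels), "k1" (the pictures are not rectified: a ray, as slopes to the right and down, at radius r is drawn at 1 + k1 r^2 times it, then the intrinsics apply), "position" and "orientation" of the camera in the world. Camera axes: x right, y down, z forward; pixel columns grow to the right and rows downward; lengths in m; the calibration is good to about 2 mm. A picture is of the moment at which its call begins.
A pose or a line that the arm cannot do raises manip.IKError and nothing moves.
- order.close_job(): hands the job in, once; it reports no verdict.
The state is a dict: "clock": time; "joint_pos": joint angles; "joint_velocities": joint speeds; "tau": joint torques, N m; "tool_pos": TCP position; "tcp_rot": TCP orientation; "contact_force": force on the tool from outside, world axes, zero at the start; "moment": the same for the moment, N m; "gripper_width": finger opening in m.
Only numpy, scipy, OpenCV 4.12 (cv2) and the standard library are available. Lean on these libraries where they do the work, as an engineer would, in place of code of your own. Each camera call takes 0.05 s, during which the arm holds its last target.

## Task

Put each of the four things on the repair bench away in the holder made for it: the orange battery in the orange cradle, the solder spool in the black round dish, the white flux bottle in the red round dish and the heat-sink module in the square aluminium tray. Each must end upright and flat on the floor of its holder, inside the rim, let go and still. Leave the white cup standing where it is.

Things in the scene. Friction and masses are not known exactly. Their poses are not given: they have to be found in the camera images.
- battery: Orange drone battery pack with black panels, a block 90 mm (its x) by 44 mm (its y) by 40 mm high, about 0.22 kg. Loose, rests on the bench; origin at the centre of its underside, z up. Either way round is the same.
- spool: Solder spool standing on its flange: black flanges 54 mm in diameter, silver wire between, 40 mm high, about 0.25 kg; can be gripped across the diameter at any height. Loose, rests on the bench; origin at the centre of its underside, z up.
- flux_bottle: White round flux bottle with a red band and red cap, standing: body 34 mm in diameter up to 64 mm, cap 20 mm in diameter, 85 mm high overall, about 0.07 kg. Loose, rests on the bench; origin at the centre of its underside, z up.
- module: Square power module: green circuit board under an aluminium heat sink with upright fins along its x; 50 mm by 50 mm, 34 mm high, about 0.12 kg; solid enough to grip across its width either way. Loose, rests on the bench; origin at the centre of its underside, z up.
- battery_cradle: Holder for the battery: orange rectangular tray with a black floor and brass contacts, inside 110 mm (its x) by 64 mm (its y). Fixed to the bench; origin at the centre of its underside, z up; floor 4 mm thick, rim top 12 mm above the bench, rim 4 mm thick. The battery lies lengthwise in it, either way round.
- spool_dish: Holder for the solder spool: black round dish with a dark grey floor, inside diameter 76 mm. Fixed to the bench; origin at the centre of its underside, z up; floor 4 mm thick, rim top 12 mm above the bench, rim 4 mm thick.
- bottle_dish: Holder for the flux bottle: red round dish, inside diameter 54 mm. Fixed to the bench; origin at the centre of its underside, z up; floor 4 mm thick, rim top 12 mm above the bench, rim 4 mm thick.
- module_tray: Holder for the module: aluminium-coloured square tray with a green floor, inside 70 mm by 70 mm. Fixed to the bench; origin at the centre of its underside, z up; floor 4 mm thick, rim top 12 mm above the bench, rim 4 mm thick. The module may lie in it any of the four ways round.
- cup: White ceramic cup without handle, rim 68 mm in diameter, 75 mm high, 0.25 kg, stands among the things and must be left alone. Loose, rests on the bench; origin at the centre of its underside, z up. Other clutter among the things (a tape roll, a tip-cleaner tin, small tools) is at most 35 mm high.

How it is judged:
At the end, for the whole second after the job is handed in: Battery, spool, flux bottle and module each rest in their own holder: centre within 15 mm of the holder's centre, underside 1 to 6.5 mm above the holder's underside (its floor is at 4 mm), upright within 0.08 rad, and still (below 0.02 m/s) (horizontal distance between battery and battery_cradle below 0.015 m and z of battery in the frame of battery_cradle between 0.001 and 0.0065 m and angle between each of battery, spool, flux_bottle, module's own z axis and vertical below 0.08 rad and linear speed of each of battery, spool, flux_bottle, module below 0.02 m/s and horizontal distance between spool and spool_dish below 0.015 m and z of spool in the frame of spool_dish between 0.001 and 0.0065 m and horizontal distance between flux_bottle and bottle_dish below 0.015 m and z of flux_bottle in the frame of bottle_dish between 0.001 and 0.0065 m and horizontal distance between module and module_tray below 0.015 m and z of module in the frame of module_tray between 0.001 and 0.0065 m); the robot touches nothing.
It fails at once if The white cup is shifted by more than 20 mm or tipped (distance of cup from where it was at the start of the episode above 0.02 m or angle between cup's own z axis and vertical above 0.3 rad).
It also fails if it takes over 106 s, if anything falls off the work surface, if the arm or the gripper's body presses on something with over 40 N, if the wrist force passes 120 N, or if a joint passes its speed limit or range.

## Working session

There is one attempt and no reset: what is moved stays moved. The work goes in short steps, each a Python script; the robot and the scene stay as the last script left them, time stands still between calls to the robot, and variables do not carry over. Pictures are saved under pics/ and viewed, and the job is handed in when it is done.

```bash
ls; mkdir -p pics; python3 - <<'E'
from cell import manip,cams
import cv2,numpy as np
print(manip.state())
for n in("scene","top"):
    c=cams.capture(n); cv2.imwrite(f"pics/{n}0.png",cv2.resize(c["image"],None,fx=1.5,fy=1.5,interpolation=cv2.INTER_CUBIC))
    np.savez(f"{n}0.npz",**c)
    print(n,c["intrinsics"],c["k1"],c["position"],c["orientation"],(c["z_map"]==0).mean(),np.median(c["z_map"]))
E
```

```text
pics
{'clock': 0.0, 'joint_pos': array([-1.25591289e+00,  2.64741198e-01,  1.60536108e+00, -2.08644906e-05,
        1.27370734e+00, -3.69150647e-02]), 'joint_velocities': array([-1.47790850e-03, -1.33987961e-03, -2.45551936e-04,  9.87209322e-05,
       -8.11805071e-04,  4.05378377e-04]), 'tau': array([-9.93440190e-04, -5.02111030e+01, -3.56876814e+01,  7.28948344e-02,
        2.96530046e-02, -1.67621338e-04]), 'tool_pos': array([ 0.23235823, -0.63298989,  0.23740304]), 'tcp_rot': array([ 2.03058592,  0.36323645, -2.0312602 ]), 'contact_force': array([ 0.20974176, -0.51920554, -0.45440497]), 'moment': array([ 0.0152045 , -0.02889018, -0.00127037]), 'gripper_width': 0.08834769084257871}
scene [[400.79838187   0.         254.51979115]
 [  0.         400.79838187 185.42302955]
 [  0.           0.           1.        ]] 0.030513700341048507 [ 1.00465741 -0.42192506  0.84894287] [-2.2641671  -1.06472379  0.37469281] 0.0041656494140625 1.0978625
top [[361.86832754   0.         253.86277416]
 [  0.         361.86832754 196.92951885]
 [  0.           0.           1.        ]] -0.06543672857850667 [0.39225324 0.0144882  1.01402293] [-2.17059091  2.16071507 -0.15033551] 0.0040740966796875 1.0149865
```

View pics/top0.png

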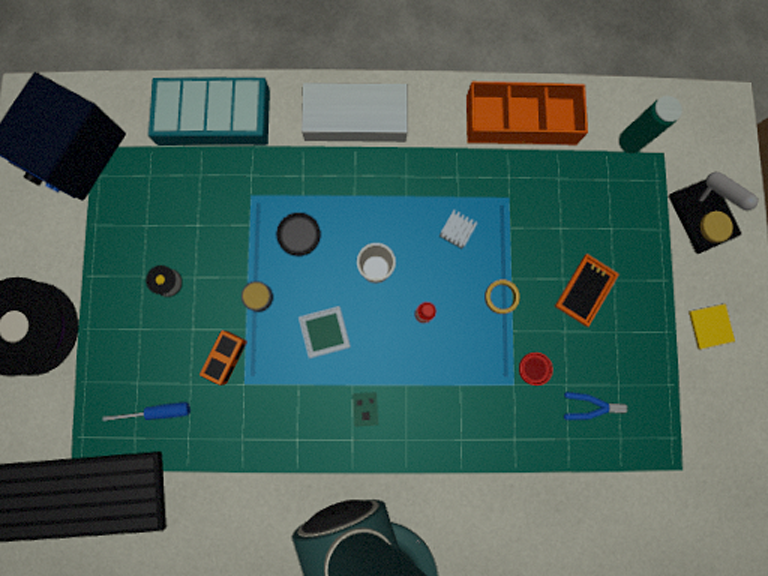

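View pics/scene0.png

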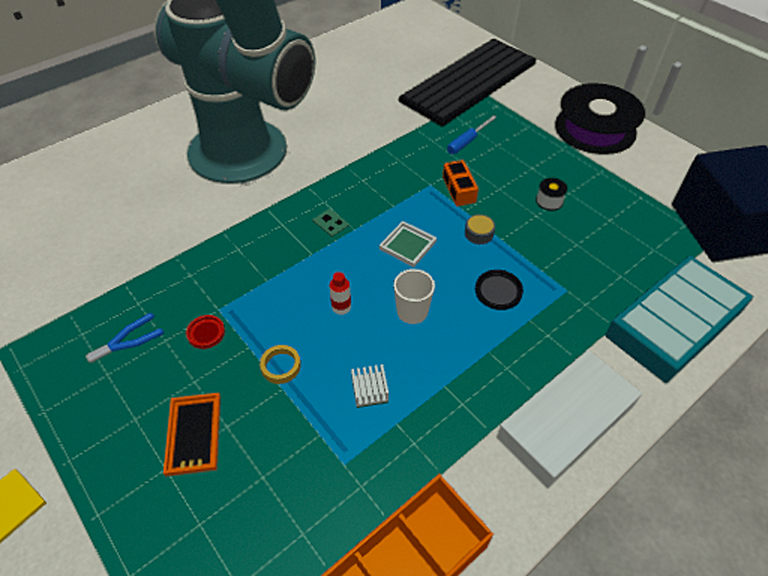

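The top view (1.5x pixels) shows battery (222,357), spool (163,281), bottle (426,312), module (459,229), cradle (588,289), spool dish (298,234), red dish (535,369), tray (324,332) and cup (376,263). The scene view agrees. Next I'll measure from masks.

```bash
cat > vis.py <<'E'
import numpy as np,cv2
from scipy.spatial.transform import Rotation as R
def rays(c,uv):
    p=cv2.undistortPoints(np.float64(uv).reshape(-1,1,2),c["intrinsics"],np.array([float(c["k1"]),0,0,0])).reshape(-1,2)
    return np.c_[p,np.ones(len(p))]@R.from_rotvec(c["orientation"]).as_matrix().T
def plane(c,uv,z):
    d=rays(c,uv);p=np.array(c["position"]);return p+d*((z-p[2])/d[:,2])[:,None]
def world(c):
    h,w=c["z_map"].shape;g=np.stack(np.meshgrid(np.arange(w),np.arange(h)),-1).reshape(-1,2)
    return (np.array(c["position"])+rays(c,g)*c["z_map"].reshape(-1,1)).reshape(h,w,3)
E
python3 - <<'E'
from vis import *
c=dict(np.load("top0.npz"));W=world(c)
for n in["top","scene"]:
    c2=dict(np.load(n+"0.npz"));W2=world(c2);hsv=cv2.cvtColor(c2["image"],cv2.COLOR_BGR2HSV)
    bl=(hsv[...,0]>98)&(hsv[...,0]<115)&(hsv[...,1]>150)&(c2["z_map"]>0)
    print(n,"blue z med,std",np.median(W2[bl][:,2]),W2[bl][:,2].std())
    # planefit
    P=W2[bl&(abs(W2[...,2])<.03)];A=np.c_[P[:,:2],np.ones(len(P))];print(np.linalg.lstsq(A,P[:,2],rcond=None)[0])
seeds=dict(battery=(148,238,.04),spool=(109,187,.04),bottle=(284,208,.085),module=(306,153,.034),cradle=(391,193,.012),sdish=(199,156,.012),bdish=(357,246,.012),tray=(216,221,.012),cup=(251,175,.075),tape=(334,197,.015),tin=(171,197,.03))
for k,(u,v,h) in seeds.items():
    s=W[v-1:v+2,u-1:u+2].reshape(-1,3);print(k,plane(c,[(u,v)],h).round(3),"depth z",np.median(s[:,2]).round(4))
    r=c["image"][v-30:v+31,u-30:u+31]; 
tiles=[cv2.resize(c["image"][v-26:v+26,u-26:u+26],(190,190),interpolation=cv2.INTER_NEAREST) for u,v,h in list(seeds.values())[:9]]+[np.zeros((190,190,3),np.uint8)]*3
cv2.imwrite("pics/tiles.png",np.vstack([np.hstack(tiles[i:i+4]) for i in(0,4,8)]))
E
```

```text
top blue z med,std 0.0019918323338774524 0.0425329701143119
[-0.01083323  0.00500569  0.00820146]
scene blue z med,std 0.03794748501645928 0.06359032406725376
[-0.00949562  0.01311956  0.01021648]
battery [[0.4   0.282 0.04 ]] depth z 0.0399
spool [[0.537 0.395 0.04 ]] depth z 0.0405
bottle [[ 0.478 -0.078  0.085]] depth z 0.0851
module [[ 0.637 -0.146  0.034]] depth z 0.0146
cradle [[ 0.529 -0.391  0.012]] depth z 0.0058
sdish [[0.632 0.154 0.012]] depth z 0.0066
bdish [[ 0.38  -0.288  0.012]] depth z 0.0052
tray [[0.448 0.103 0.012]] depth z 0.004
cup [[0.566 0.007 0.075]] depth z 0.0058
tape [[ 0.516 -0.226  0.015]] depth z 0.002
tin [[0.512 0.226 0.03 ]] depth z 0.0282
```

View pics/tiles.png

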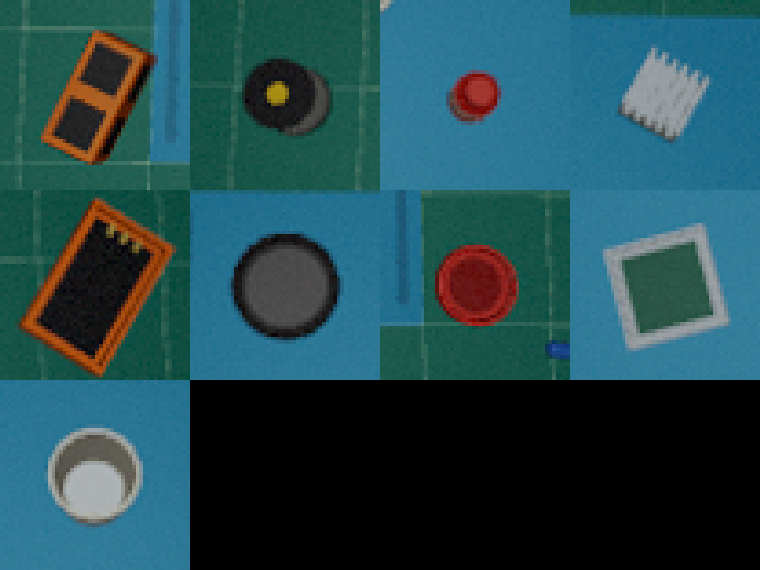

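Tiles confirm each item clearly. Now precise fits, checking the top view against the scene view.

```bash
cat > meas.py <<'E'
from vis import *
H=dict(battery=.04,spool=.04,bottle=.085,module=.034,cradle=.012,sdish=.012,bdish=.012,tray=.012,cup=.075)
S=dict(battery=(.4,.282),spool=(.537,.395),bottle=(.478,-.078),module=(.637,-.146),cradle=(.529,-.391),sdish=(.632,.154),bdish=(.38,-.288),tray=(.448,.103),cup=(.566,.007))
def measure(c,S=S,names=None):
    W=world(c);hsv=cv2.cvtColor(c["image"],cv2.COLOR_BGR2HSV);hh,ss,vv=cv2.split(hsv);out={}
    for k in names or S:
        h=H[k];near=np.hypot(W[...,0]-S[k][0],W[...,1]-S[k][1])<.085
        near&=c["z_map"]>0
        if k in("cradle",): m=(hh<18)&(ss>130)&(vv>60)
        elif k=="bdish": m=((hh<8)|(hh>172))&(ss>120)
        elif k=="sdish": m=(ss<100)
        elif k=="tray": m=(ss<110)&(vv>80)
        else: m=abs(W[...,2]-h)<(.012 if k=="module" else .009)
        m=(m&near).astype(np.uint8)
        cs,_=cv2.findContours(m,cv2.RETR_EXTERNAL,cv2.CHAIN_APPROX_NONE)
        if not cs: out[k]=None;continue
        q=max(cs,key=cv2.contourArea).reshape(-1,2)
        if k=="module": q=np.vstack([x.reshape(-1,2) for x in cs if len(x)>3])
        P=plane(c,q,h)[:,:2].astype(np.float32)*1000
        if k in("battery","module","cradle","tray"):
            (x,y),(a,b),t=cv2.minAreaRect(P)
            if b>a:a,b,t=b,a,t+90
            out[k]=(x/1000,y/1000,np.deg2rad(t),a,b)
        else:
            (x,y),r=cv2.minEnclosingCircle(P);e=cv2.fitEllipse(P)
            out[k]=(e[0][0]/1000,e[0][1]/1000,0,e[1][1],e[1][0])
    return out
E
python3 - <<'E'
from meas import *
a=measure(dict(np.load("top0.npz")));b=measure(dict(np.load("scene0.npz")))
for k in a: print(k,np.round(a[k],4),np.round(b[k],4) if b[k] else None)
E
```

```text
battery [ 0.3999  0.2836  2.7051 91.1716 46.3434] [ 0.4038  0.2789  2.7124 98.211  46.0824]
spool [ 0.5398  0.4015  0.     55.6259 49.4225] [ 0.5408  0.3961  0.     57.9168 52.0117]
bottle [ 0.4835 -0.0795  0.     18.8356 16.2388] [ 0.4845 -0.0827  0.     23.8746 18.4084]
module [ 0.6398 -0.1441  2.604  51.7528 50.4416] [ 0.6441 -0.1478  2.6216 56.0888 50.1426]
cradle [  0.5297  -0.3912   2.5728 121.6397  74.7761] [  0.5317  -0.3928   2.5813 123.3047  74.3848]
sdish [ 0.6326  0.1555  0.     78.7731 75.4839] [ 0.6353  0.1506  0.     75.0633 71.295 ]
bdish [ 0.3815 -0.2878  0.     61.7167 59.0472] [ 0.3846 -0.2901  0.     66.5418 60.2478]
tray [ 0.4482  0.1038  1.8419 80.0303 79.7248] [ 0.4504  0.0995  1.8352 85.2839 82.5883]
cup [5.69300e-01 1.00000e-02 0.00000e+00 6.52155e+01 6.47339e+01] [5.70100e-01 6.00000e-03 0.00000e+00 6.94291e+01 6.54175e+01]
```

```bash
cat > pp.py <<'E'
from meas import *
from cell import manip,inverse_kinematics,cams,order
OFF=np.array([.001,-.0015])
def rv(phi):
    c,s=np.cos(phi),np.sin(phi)
    return R.from_matrix(np.array([[0,c,s],[0,s,-c],[-1,0,0]])).as_rotvec()
def best(xy,z,phis):
    q0=np.array(manip.state()["joint_pos"]);b=None
    for p in phis:
        q=inverse_kinematics([*xy,z],rv(p))
        if q is None or inverse_kinematics([*xy,.2],rv(p)) is None: continue
        d=abs(q-q0).max()+.3*abs(q[5])
        if b is None or d<b[0]: b=(d,p,q)
    return b
def st(t):
    s=manip.state();print(t,"t%.1f"%s["clock"],"tcp",s["tool_pos"].round(4),"w%.4f"%s["gripper_width"],"F",s["contact_force"].round(1),"j6 %.2f"%s["joint_pos"][5])
def pick(xy,z,phis,width,force):
    b=best(xy,z,phis);p=b[1]
    manip.set_gripper(width);manip.move_pose([*xy,.2],rv(p));st("above")
    manip.move_linear([*xy,z],rate=.12);st("down")
    manip.set_gripper(0,force);st("grip")
    manip.move_linear([*xy,.2],rate=.15);st("lift");return p
def place(xy,z,phis,width,wait=.2):
    b=best(xy,z,phis);p=b[1]
    manip.move_pose([*xy,.2],rv(p));st("over")
    manip.move_linear([*xy,.05+z-.01],rate=.15);manip.move_linear([*xy,z],rate=.04);manip.dwell(wait);st("placed")
    manip.set_gripper(width);st("open")
    manip.move_linear([*xy,.2],rate=.15);st("clear");return p
def snap(n,*names):
    for k in names or("top","scene"):
        c=cams.capture(k);np.savez(f"{n}_{k}.npz",**c);cv2.imwrite(f"pics/{n}_{k}.png",cv2.resize(c["image"],None,fx=1.5,fy=1.5,interpolation=cv2.INTER_CUBIC))
E
python3 - <<'E'
from pp import *
xy=np.array([.4835,-.0795])+OFF
p=pick(xy,.026,[2.356,2.356-np.pi],.07,15);print(p)
snap("b1","scene")
E
```

```text
above t2.7 tcp [ 0.4847 -0.0818  0.2002] w0.0701 F [0.1 0.4 0.1] j6 0.57
down t4.3 tcp [ 0.4853 -0.0812  0.0268] w0.0701 F [ 0.5  0.4 -0.4] j6 0.57
grip t5.0 tcp [ 0.4844 -0.0809  0.0261] w0.0339 F [-0.4 -0.5  1.5] j6 0.57
lift t6.3 tcp [ 0.4837 -0.0808  0.1988] w0.0337 F [-0.6 -0.9 -1.2] j6 0.57
-0.7855926535897932
```

View pics/b1_scene.png

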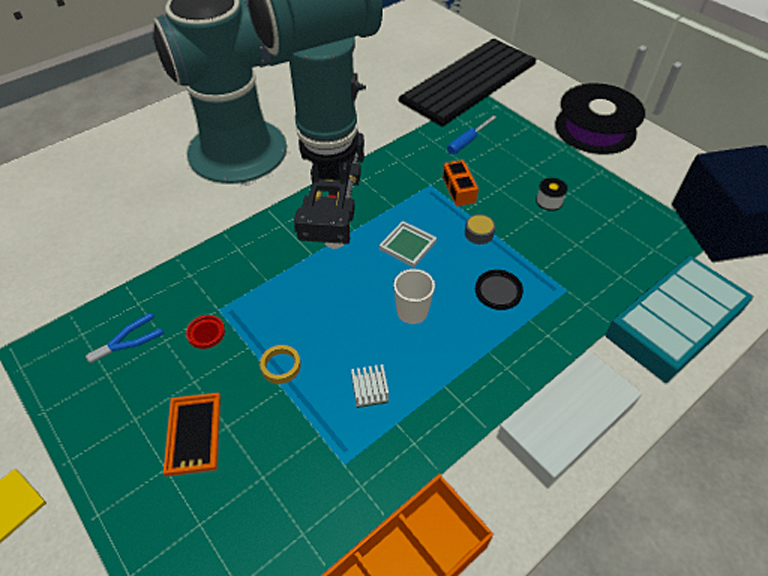

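The bottle is held at width 33.7 mm (seen at about (333,240)), and the cup at (413,296) hasn't moved. Placing it now.

```bash
python3 - <<'E'
from pp import *
cur=-.7856
xy=np.array([.3815,-.2878])+OFF
place(xy,.0305,cur+np.linspace(-1,1,9),.06)
mxy=np.array([.6398,-.1441])+OFF
ph=2.604+np.arange(-3,3)*np.pi/2
p=pick(mxy,.012,ph,.075,25);print(p)
snap("m1")
E
```

```text
over t7.2 tcp [ 0.3827 -0.2887  0.1997] w0.0337 F [ 0.4  0.7 -0.9] j6 0.09
placed t9.6 tcp [ 0.3827 -0.2894  0.0307] w0.0338 F [-0.9 -0.2 -0.7] j6 0.09
open t10.2 tcp [ 0.3825 -0.2893  0.0305] w0.0598 F [ 0.  -0.3  0.6] j6 0.09
clear t11.5 tcp [ 0.3819 -0.2888  0.1988] w0.0598 F [-0.7  0.  -0.1] j6 0.09
above t13.0 tcp [ 0.6399 -0.1463  0.1999] w0.0747 F [ 0.4 -0.3 -0.9] j6 0.28
down t14.7 tcp [ 0.6416 -0.1458  0.013 ] w0.0749 F [ 0.2 -0.3 -1.2] j6 0.28
grip t15.2 tcp [ 0.641  -0.1457  0.0123] w0.0500 F [-1.1  0.5  1.3] j6 0.28
lift t16.6 tcp [ 0.6399 -0.1454  0.1985] w0.0497 F [-0.2  0.1 -2.1] j6 0.28
-0.537592653589793
```

View pics/m1_scene.png

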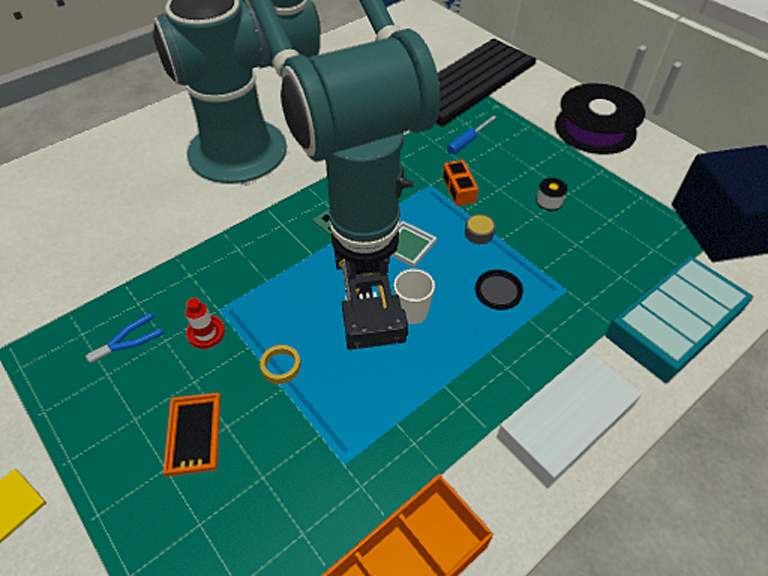

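The bottle stands in the red dish (about (200,322)) and the module is held at width 49.7 mm. Next: place the module, then pick the battery.

```bash
python3 - <<'E'
from pp import *
place(np.array([.4482,.1038])+OFF,.0165,1.842+np.arange(-3,3)*np.pi/2,.07)
bxy=np.array([.3999,.2836])+OFF
p=pick(bxy,.013,2.7051+np.pi/2+np.array([-2,-1,0])*np.pi,.07,30);print(p)
snap("t1")
E
```

```text
over t17.9 tcp [0.4503 0.1019 0.2005] w0.0499 F [ 0.   0.4 -0.8] j6 -0.10
placed t20.4 tcp [0.4493 0.1023 0.0166] w0.0498 F [ 0.3  1.1 -1.3] j6 -0.10
open t20.9 tcp [0.4493 0.1023 0.0166] w0.0702 F [0.5 0.  0.3] j6 -0.10
clear t22.2 tcp [0.4484 0.1021 0.1989] w0.0699 F [ 0.3 -0.8  0.1] j6 -0.10
above t23.2 tcp [0.4009 0.2817 0.1997] w0.0699 F [ 0.4  0.3 -0.4] j6 -0.57
down t24.9 tcp [0.4015 0.2825 0.0137] w0.0702 F [ 0.7  0.  -0.1] j6 -0.57
grip t25.4 tcp [0.4011 0.2823 0.0133] w0.0437 F [-0.5 -0.1  1.9] j6 -0.57
lift t26.8 tcp [0.4002 0.2816 0.1988] w0.0438 F [-1.   0.9 -1.4] j6 -0.57
1.1343036732051033
```

View pics/t1_scene.png

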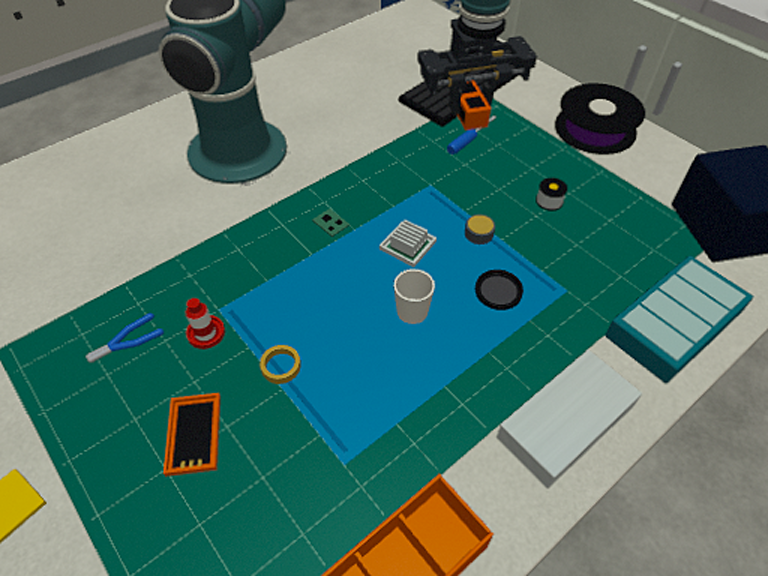

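View pics/t1_top.png

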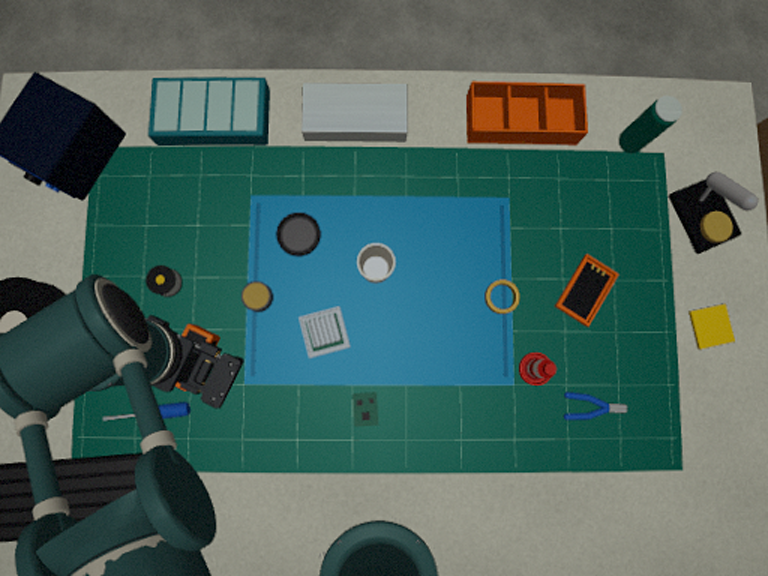

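The module sits in the tray (324,332 top) and the battery is held (width 43.8 mm). The bottle cap lies toward the image edge by about the parallax expected for an upright bottle. Next: place the battery, pick the spool.

```bash
python3 - <<'E'
from pp import *
place(np.array([.5297,-.3912])+OFF,.0178,2.577+np.pi/2+np.array([-2,-1,0])*np.pi,.06)
sxy=np.array([.5395,.400])+OFF
p=pick(sxy,.013,np.linspace(-np.pi,np.pi,13),.08,30);print(p)
snap("s1")
E
```

```text
over t29.4 tcp [ 0.5313 -0.3916  0.2001] w0.0440 F [ 0.2  1.2 -1.3] j6 -1.68
placed t31.8 tcp [ 0.5308 -0.3928  0.0181] w0.0436 F [-0.2 -0.2 -1.8] j6 -1.68
open t32.3 tcp [ 0.5308 -0.3929  0.0181] w0.0596 F [ 0.2  0.3 -0.6] j6 -1.68
clear t33.6 tcp [ 0.53   -0.3922  0.1985] w0.0601 F [-0.4  0.6  0.2] j6 -1.68
above t36.9 tcp [0.5411 0.3976 0.2   ] w0.0800 F [-0.6 -0.1  0.5] j6 -0.45
down t38.6 tcp [0.5412 0.399  0.0141] w0.0801 F [0.1 1.1 0.7] j6 -0.45
grip t39.1 tcp [0.5407 0.3987 0.0133] w0.0533 F [-0.1  1.   1.4] j6 -0.45
lift t40.5 tcp [0.5398 0.398  0.1984] w0.0534 F [ 0.3  0.1 -2.1] j6 -0.45
1.0471975511965974
```

View pics/s1_scene.png

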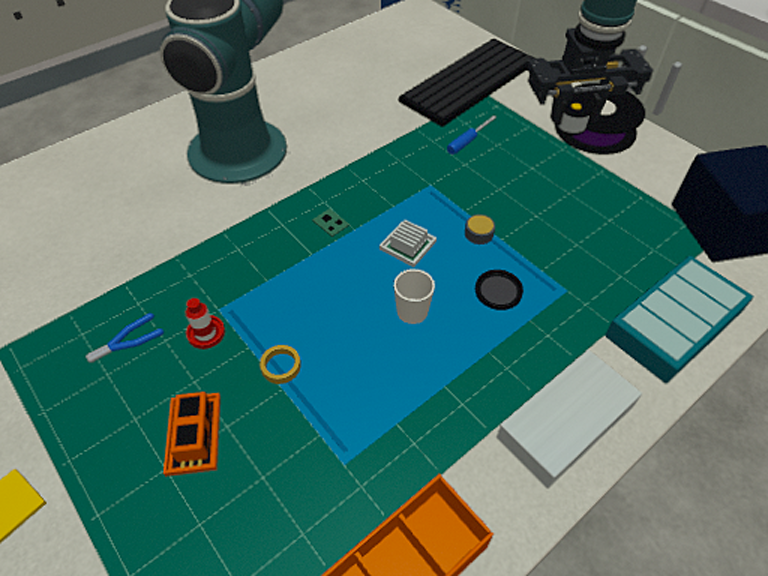

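The battery is in the cradle (about (190,432)) and the spool is held. Place the spool and verify.

```bash
python3 - <<'E'
from pp import *
xy=np.array([.6326,.1550])+OFF
place(xy,.018,1.047+np.linspace(-1,1,9),.07)
manip.move_pose([.25,-.55,.3],rv(-1.2)) if inverse_kinematics([.25,-.55,.3],rv(-1.2)) is not None else manip.set_joints([-1.256,.264,1.604,0,1.274,-.037])
st("park");snap("f")
C={k:dict(np.load(f"f_{k}.npz")) for k in("top","scene")}
import meas
a0=measure(dict(np.load("top0.npz")))
for k in("battery","spool","bottle","module"): H[k]+=.004
S2=dict(S);S2.update(battery=S["cradle"],spool=S["sdish"],bottle=S["bdish"],module=S["tray"])
for n,c in C.items():
    m=measure(c,S2,["battery","spool","bottle","module","cup"]);W=world(c)
    for k,h in dict(battery="cradle",spool="sdish",bottle="bdish",module="tray",cup="cup").items():
        mm=(np.hypot(W[...,0]-m[k][0],W[...,1]-m[k][1])<(.008 if k=="bottle" else .018))&(W[...,2]>.02)
        P=W[mm];P=P[P[:,2]>P[:,2].max()-.02] ; A=np.c_[P[:,:2]-P[:,:2].mean(0),np.ones(len(P))]
        print(n,k,np.round(m[k],3),"d mm",(1000*(np.array(m[k][:2])-a0[h][:2])).round(1),"plane",np.linalg.lstsq(A,P[:,2],rcond=None)[0].round(3),"top med",np.median(P[:,2]).round(4))
E
```

```text
over t41.6 tcp [0.6334 0.1545 0.1999] w0.0534 F [ 0.9 -0.3 -2.7] j6 -0.10
placed t44.1 tcp [0.6338 0.1536 0.0183] w0.0530 F [ 0.4 -0.1 -1.9] j6 -0.10
open t44.5 tcp [0.6338 0.1536 0.0183] w0.0696 F [-0.1  0.6 -0.3] j6 -0.10
clear t45.9 tcp [0.6328 0.1533 0.1985] w0.0696 F [ 0.4 -0.1 -0.2] j6 -0.10
park t48.8 tcp [ 0.2508 -0.5496  0.2998] w0.0699 F [-0.   0.1  0.2] j6 0.01
top battery [ 0.529 -0.388  2.552 91.255 46.932] d mm [-1.2  3.6] plane [-0.008  0.012  0.045] top med 0.0446
top spool [ 0.633  0.157  0.    52.251 49.176] d mm [0.2 1.9] plane [0.008 0.006 0.044] top med 0.0444
top bottle [ 0.382 -0.289  0.    19.425 17.434] d mm [ 0.6 -0.8] plane [ 0.086 -0.562  0.088] top med 0.0891
top module [ 0.452  0.104  1.87  50.767 49.187] d mm [3.7 0.2] plane [-0.016  0.014  0.037] top med 0.0383Traceback (most recent call last):
  File "<stdin>", line 15, in <module>
    return umr_maximum(a, axis, None, out, keepdims, initial, where)
ValueError: zero-size array to reduction operation maximum which has no identity
```

View pics/f_scene.png

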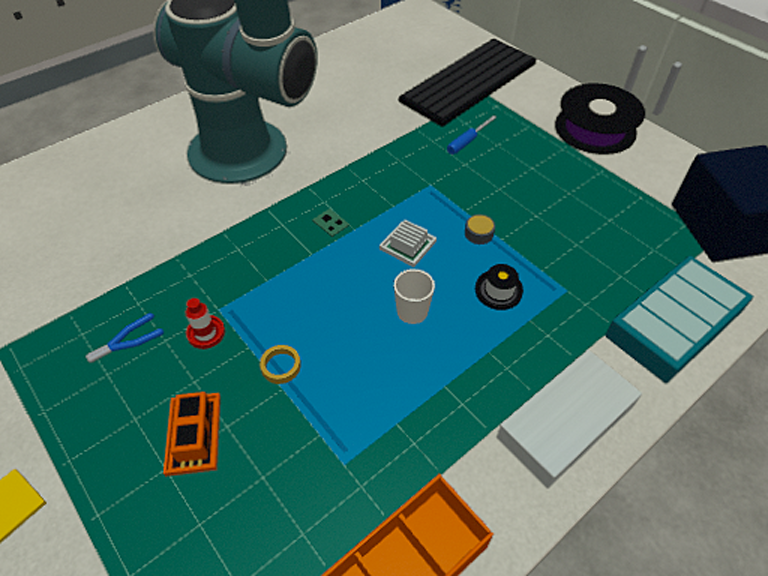

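View pics/f_top.png

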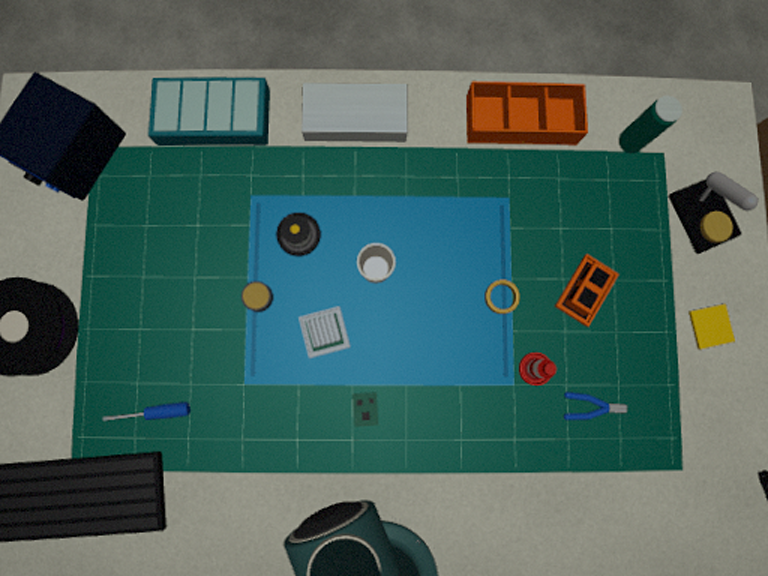

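All four are in their holders: tops are about 4 mm above their bench heights and centres within 4 mm. The cup is at the same pixels as at the start (376,263 top; 413,296 scene). The arm is clear.

```bash
python3 - <<'E'
from pp import *
for f in("top0","f_top"): print(np.round(measure(dict(np.load(f+".npz")),names=["cup"])["cup"],4))
order.close_job()
E
```

```text
[5.69300e-01 1.00000e-02 0.00000e+00 6.52155e+01 6.47339e+01]
[5.69400e-01 1.01000e-02 0.00000e+00 6.52515e+01 6.45780e+01]
the job is handed in; nothing more can be done
```

All four things are in their holders and the job was handed in shortly after 48.8 s on the robot's clock. I moved them one at a time, in the order flux bottle, module, battery, spool. The hand-in gives no verdict, so the results below are from my own last check in the top view.

| Thing | Distance from holder centre | Height of top |
|---|---|---|
| Battery | 3.8 mm | 44.6 mm |
| Spool | 1.9 mm | 44.4 mm |
| Flux bottle | 1.0 mm | 89.1 mm |
| Module | 3.7 mm | 38.3 mm |

- **Resting on the floor:** each top is within about 0.6 mm of its own height plus the 4 mm holder floor.
- **Upright:** the tops of the battery, spool and module slope by less than about 0.02 rad.
- **Cup:** it moved about 0.1 mm between my first and last top pictures, which is within measurement noise.
- **Arm:** it was parked clear of everything before I handed in.

Two checks did not give a number:
- **Bottle tilt:** the slope fit gave about 0.57, because the small cap left it mostly edge pixels. I judged the bottle upright from its cap being centred over the dish at the right height.
- **Final check script:** it stopped with an error on the cup, before reaching the scene view. I re-measured the cup from the top view and checked the scene picture only by eye; it looked right. Stillness was not measured separately.

At the start, the two cameras disagreed by about 2 to 6 mm on positions. I used the top view with a small fixed correction towards the scene view.

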